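# Slide the wet-glazed bottle into the drying bay and start the fan

## Robot

A 6-joint arm with a two-finger parallel gripper is mounted at the origin on the work surface. World frame = base frame: x ahead of the robot, y to its left, z up, the work surface at z = 0. Lengths are in m, angles in rad, forces in N, time in s.
With the tool pointing down it reaches from about 0.275 to 0.75 m from the base axis. Payload 10.2 kg.
Tool frame: the origin (TCP) lies where the fingers leave the gripper's body, on its centre line; the fingertips stand 73 mm ahead of it and the grasp point (between the pads) lies 54 mm ahead of it; z points along the fingers, y is the line along which they close (so a half turn about z gives the same grasp; the last joint's range is limited). The gripper opens to 85 mm and grips with 20 to 120 N. Pads are 22 mm wide; open, the fingers measure 114 mm over their backs; the gripper's body (76 mm by 85 mm) begins 54 mm behind the grasp point. The pads swing forward as they close: fully open they stand 13 mm farther back than shut.
Start: joints at [-0.223, 0.313, 1.498, -0, 1.331, -0.223], TCP at [0.525, -0, 0.304] pointing down, gripper open.
Joint ranges: [-2.94, 2.94], [-0.97, 2.17], [0.19, 2.56], [-1.23, 4.37], [0.02, 3.11], [-2.88, 2.88]. Speed limits (rad/s): [2.39, 2.39, 3.01, 3.14, 3.14, 3.14].

## Interface

Orientations are given as a unit quaternion [w, x, y, z].
In Python, from rig import status, optics, order gives the robot as it stands.
- The arm moves only by the tool carry_out, never from a script. Its argument "targets" is a list of rows, each a list of 3 entries, a list of its own where there are three numbers: the finger opening in m, from 0 to 0.0854, then the shift along the world's x, y, z in m, then the turn, a rotation vector about the world's x, y, z in degrees. In form: [[hand, [tx, ty, tz], [ax, ay, az]], ...]. A call has 1 to 8 rows; each row shifts and turns the commanded pose from where the row before left it; what a row does not reach is not made up. A row lasts 1/8 s, in which the tool goes at most 62.5 mm and 10.7 degrees, less where a joint would pass 70% of its speed; a pose out of reach is approached as far as the arm can. A call with a gripper value outside its range is refused whole. The fingers move at their own pace and stop on an object; the grip force is fixed at half the most. Time passes only in rows, so rows that do not move let the fingers close. It gives the time, the measured TCP pose, the force and the opening at its end, in the units of the state.
- status.sense(): the state, without advancing time (a new reading comes with each control period).
- optics.capture(name): name is "scene" or "side" or "wrist"; returns the picture (384x512x3 uint8, blue, green, red); there is no depth.
- optics.camera_model(name): a dict with "fx", "fy", "cx", "cy" (pixels), "extrinsics" (4x4, takes a point from camera to world coordinates); the wrist camera has in their place "hand_eye" (4x4, takes a point from camera to tool coordinates, whose origin is the TCP and whose axes are the flange's). Camera axes: x right, y down, z forward; pixel columns grow to the right and rows downward; lengths in m; the calibration is good to about 2 mm. The wrist camera is an equidistant fisheye: a pixel r from the principal point sees the ray r / f radians off the axis. A picture is of the moment at which its call begins: read the wrist's pose just before it. camera_model takes no time and is no camera call.
- order.finish_job(): hands the job in, once; it reports no verdict.
The state is a dict: "time": time; "joints": joint angles; "joint_velocities": joint speeds; "effort": joint torques, N m; "position": TCP position; "orientation": TCP orientation; "force": force on the tool from outside, world axes, zero at the start; "wrist_torque": the same for the moment, N m; "grip_width": finger opening in m.
Only numpy, scipy, OpenCV 4.12 (cv2) and the standard library are available. Lean on these libraries where they do the work, as an engineer would, in place of code of your own. Each camera call takes 0.05 s, during which the arm holds its last target. There are 200 camera calls.

## Task

Slide the tall, freshly glazed bottle across the table into the wooden drying bay until its foot meets the back stop, pushing it low on its bare brown clay foot: do not touch the wet blue glaze, and do not lift or tip the bottle. Then press the green button fully down to start the drying fan and let it go. Leave everything else where it stands.

Things in the scene. Friction and masses are not known exactly. Their poses are not given: they have to be found in the camera images.
- bottle: The tall narrow bottle: bare brown clay foot, 76 mm in diameter with straight upright sides from 0 to 34 mm above the table, then narrowing to 60 mm wide at 45 mm; above that the blue glazed part. 245 mm tall in all, 0.4 to 0.8 kg. It stands on the table and tips if pushed high. Origin: centre of its underside; z runs up its axis.
- glaze: The blue wet-glazed upper part of the bottle, fixed to the foot: from 45 to 245 mm above the table, 66 mm wide at most (80 mm above the table), 27 mm at the neck, 42 mm at the lip. Origin: on the bottle's axis, 45 mm above its underside. Neither fingers nor arm may touch it.
- bay: Drying bay, fixed: a U of dark wooden strips 24 mm tall, 18 mm thick, round a flush white floor 150 mm wide, 70 mm deep. Its open side faces left as seen from the robot, towards the bottle. Origin: at table height, middle of the back stop's inner face; x points level from the open side to the back stop, y along the stop. A bottle touching the stop has its axis at x = -38 mm.
- fan_button_top (a point): Centre of the top face of the round green push button, 34 mm wide, facing up, on a fixed grey box (110 x 85 mm, 40 mm tall) which may stand on the left or the right of the table. The drying fan's start button.
- fan_button (a joint): Travel of the green button: 0 released, 0.006 m fully down; a spring, fully down takes about 5 N, and it comes back up when released.
- jar_red: Bystander: round glaze jar with red cap, 68 mm wide, 90 mm tall. Origin: centre of its underside. To be left alone.
- jar_yellow: Bystander: round glaze jar with yellow cap, 68 mm wide, 90 mm tall. Origin: centre of its underside. To be left alone.
- bowl: Bystander: unglazed brown bowl, 120 mm wide, 55 mm tall. Origin: centre of its underside. To be left alone.
- mug: Bystander: white mug, 80 mm wide, 90 mm tall, handle at its own +y. Origin: centre of its underside. To be left alone.
- bisque_vase: Bystander: unglazed brown bulbous vase, 90 mm wide, 150 mm tall. Origin: centre of its underside. To be left alone.
- brush: Bystander: glaze brush lying flat. Origin: in it, half-way along. To be left alone.
- bat: Bystander: flat wooden disc, 100 mm wide, 12 mm thick. Origin: centre of its underside. To be left alone.
There are look-alikes about, which are no part of the job. Leave any purple look-alike of the part that bears fan_button_top alone.

How it is judged:
On the way, in this order (a step that is already met when the one before it is completed fails the run):
1. the bottle stands upright in the bay, its foot up to the back stop (x of bottle in the frame of bay between -0.047 and -0.03 m and y of bottle in the frame of bay between -0.042 and 0.042 m and angle between bottle's own z axis and vertical below 0.06 rad and height (world z) of bottle below 0.004 m and linear speed of bottle below 0.02 m/s), for 0.2 s.
2. the green button is pressed fully down (value of joint fan_button above 0.005 m), for 0.05 s.
3. the button is let go (value of joint fan_button below 0.002 m), for 0.1 s.
At the end, for the whole second after the job is handed in: The bottle stands upright (within 0.06 rad) and at rest on the floor of the bay, between its side strips (within 42 mm of the bay's middle line), its foot within 9 mm of the back stop; the button has been pressed at least 5 mm after that and is back up (under 2 mm) (all of step 1 and value of joint fan_button below 0.002 m); the robot touches nothing.
It fails at once if the bottle is tipped by more than 0.2 rad (angle between bottle's own z axis and vertical above 0.2 rad).
It fails at once if the bottle is lifted by more than 12 mm (height (world z) of bottle above 0.012 m).
It fails at once if the wet glaze is touched (contact force between any of the fingers, the arm and glaze above 0.3 N).
It fails at once if a bystander is moved by more than 30 mm (distance of any of jar_red, jar_yellow, bowl, mug, bisque_vase, brush, bat from where it was at the start of the episode above 0.03 m).
It also fails if it takes over 61 s, if anything falls off the work surface, if the arm or the gripper's body presses on something with over 40 N, if the wrist force passes 120 N, or if a joint passes its speed limit or range.

## Working session

There is one attempt and no reset: what is moved stays moved. The work goes in short steps, Python scripts to look and compute and a tool call to move; the robot and the scene stay as the last step left them, time stands still between calls to the robot, and variables do not carry over. Pictures are saved under pics/ and viewed, on a budget of 10 in all, crops included, one or two more only if the job needs it, and the job is handed in when it is done.

Besides the shell and the picture viewer there is one more tool, called after ">>>" as name([rows], argument=value, ...), one row to a line, values as JSON. carry_out: Moves the arm, as the interface text tells. Its arguments: {"type":"object","properties":{"targets":{"type":"array","items":{"type":"array"}}},"required":["targets"]}

```bash
mkdir -p pics; python3 - <<'E'
from rig import status, optics
import cv2,numpy as np
s=status.sense();print(s['time'],s['position'],s['orientation'],s['grip_width'])
for n in ["scene","side"]:
    im=optics.capture(n);cv2.imwrite(f"pics/{n}0.png",im)
    m=optics.camera_model(n);print(n,{k:np.round(v,4).tolist() for k,v in m.items() if k!='name'})
print(np.round(optics.camera_model("wrist")["hand_eye"],4))
E
```

```text
0.0 [5.24838475e-01 3.87205677e-05 3.03313150e-01] [-5.69264526e-04  7.07088701e-01  7.07124547e-01 -3.46879339e-04] 0.08519620149305807
scene {'fx': 354.8424, 'fy': 354.8424, 'cx': 262.9419, 'cy': 196.5988, 'extrinsics': [[-0.8298, 0.3821, -0.4067, 1.0941], [0.558, 0.5618, -0.6108, 0.8008], [-0.0049, -0.7337, -0.6794, 0.9397], [0.0, 0.0, 0.0, 1.0]]}
side {'fx': 390.0343, 'fy': 390.0343, 'cx': 258.579, 'cy': 185.0203, 'extrinsics': [[0.9251, -0.2491, 0.2864, 0.155], [-0.3795, -0.6239, 0.6832, -0.9827], [0.0085, -0.7407, -0.6717, 1.0658], [0.0, 0.0, 0.0, 1.0]]}
[[ 1.100e-03 -9.617e-01 -2.743e-01  6.840e-02]
 [ 1.000e+00  9.000e-04  6.000e-04  0.000e+00]
 [-3.000e-04 -2.743e-01  9.617e-01 -7.050e-02]
 [ 0.000e+00  0.000e+00  0.000e+00  1.000e+00]]
```

View pics/scene0.png

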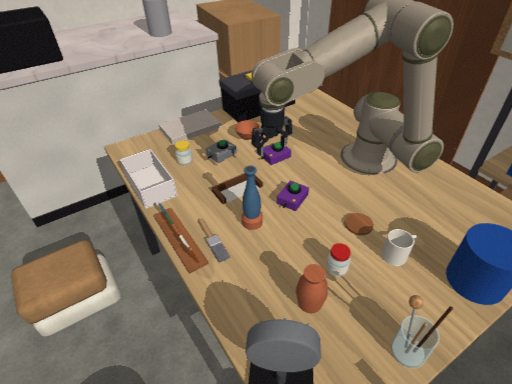

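View pics/side0.png

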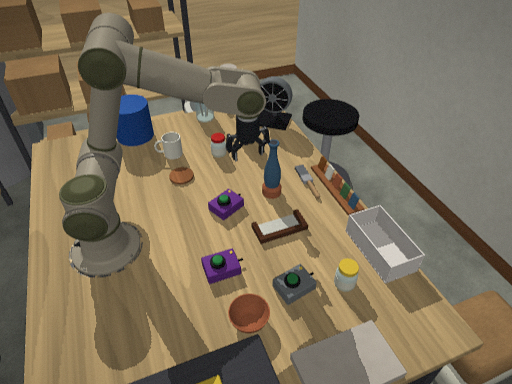

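The side view shows the bottle foot at (272,188), the bay at (280,226) opening toward it, and the grey box with its green button at (293,280). The purple look-alikes are at (226,204) and (222,265). The scene view agrees: bottle at (252,215), bay at (238,188), grey box at (221,150).

```bash
cat > h.py <<'E'
import cv2,numpy as np
from rig import status,optics
def ray(n,u,v):
    m=optics.camera_model(n);E=np.array(m['extrinsics'])
    d=E[:3,:3]@np.array([(u-m['cx'])/m['fx'],(v-m['cy'])/m['fy'],1]);return E[:3,3],d/np.linalg.norm(d)
def plane(n,u,v,z):
    o,d=ray(n,u,v);return o+d*(z-o[2])/d[2]
def tri(a,b):
    A=np.zeros((3,3));B=np.zeros(3)
    for n,p in (a,b):
        o,d=ray(n,*p);P=np.eye(3)-np.outer(d,d);A+=P;B+=P@o
    return np.linalg.solve(A,B)
def blobs(im,lo,hi,amin):
    hsv=cv2.cvtColor(im,cv2.COLOR_BGR2HSV);m=cv2.inRange(hsv,np.array(lo),np.array(hi))
    n,l,st,c=cv2.connectedComponentsWithStats(m)
    return [(st[i].tolist(),np.round(c[i],1).tolist()) for i in range(1,n) if st[i][4]>=amin],l
E
python3 - <<'E'
from h import *
for n,box in (("scene",(190,130,290,240)),("side",(230,140,330,310))):
    im=cv2.imread(f"pics/{n}0.png")
    for nm,lo,hi in (("green",(55,90,20),(85,255,255)),("foot",(3,110,60),(12,255,200)),("blue",(98,100,30),(115,255,255))):
        b,_=blobs(im,lo,hi,25);print(n,nm,[x for x in b if box[0]-20<x[1][0]<box[2]+20 and box[1]-20<x[1][1]<box[3]+20])
a=cv2.imread("pics/scene0.png")[140:240,195:290];b=cv2.imread("pics/side0.png")[170:305,235:330]
cv2.imwrite("pics/a.png",np.hstack([cv2.resize(a,None,fx=4.2,fy=4.2,interpolation=2),np.zeros((420,4,3),np.uint8),cv2.resize(b,None,fx=420/135,fy=420/135,interpolation=2)]))
E
```

```text
scene green [([218, 140, 9, 6, 39], [222.1, 142.9]), ([274, 143, 8, 6, 42], [277.4, 145.5]), ([290, 183, 10, 8, 60], [294.3, 186.7])]
scene foot [([234, 120, 27, 20, 332], [245.9, 128.3]), ([223, 174, 23, 14, 138], [234.9, 180.8]), ([256, 177, 6, 10, 30], [258.8, 181.7]), ([212, 185, 13, 19, 72], [218.1, 192.7]), ([154, 208, 54, 65, 1183], [181.0, 241.1]), ([241, 212, 22, 18, 237], [251.9, 221.9])]
scene blue [([243, 169, 17, 50, 573], [250.9, 197.2])]
side green [([340, 183, 10, 15, 72], [344.6, 190.2]), ([219, 195, 10, 8, 66], [223.4, 198.5]), ([212, 255, 11, 11, 95], [217.2, 259.7]), ([287, 273, 11, 12, 107], [292.0, 278.4])]
side foot [([312, 165, 13, 9, 37], [316.9, 169.4]), ([316, 173, 39, 42, 349], [336.1, 188.6]), ([262, 183, 19, 16, 192], [271.1, 191.4]), ([296, 210, 11, 17, 59], [301.1, 218.5]), ([252, 222, 43, 18, 187], [269.9, 231.7]), ([228, 294, 42, 39, 1272], [248.6, 312.7])]
side blue [([265, 141, 15, 47, 485], [272.3, 168.2])]
```

View pics/a.png

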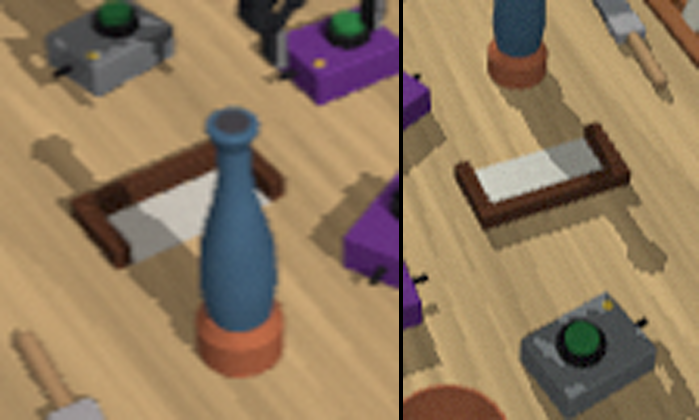

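```bash
python3 - <<'E'
from h import *
g={'scene':(222.1,142.7),'side':(292,278.4)}
print('button tri',tri(('scene',g['scene']),('side',g['side'])), [plane(n,*g[n],.05).round(4) for n in g])
# bottle: nearest foot point + 38mm away from camera
for n,u,v in (('scene',252.2,229.5),('side',271.6,198.8)):
    p=plane(n,u,v,0);o,d=ray(n,u,v);h=d[:2]/np.linalg.norm(d[:2]);print('bottle',n,p[:2]+.038*h)
S=lambda x,y:((x-403)/3.111+235,y/3.111+170)
C=lambda x,y:(x/4.2+195,y/4.2+140)
for nm,p in (('Lfront',S(459,167)),('Lback',S(485,212)),('Rback',S(628,167)),('Rfront',S(597,124))):
    print('side',nm,np.round(p,1),plane('side',*p,.024).round(4))
for nm,p in (('Rfront',C(120,252)),('Rback',C(75,203)),('Lfront',C(283,181))):
    print('scene',nm,np.round(p,1),plane('scene',*p,.024).round(4))
E
```

```text
button tri [ 0.51906078 -0.38511305  0.05507063] [array([ 0.5152, -0.3915,  0.05  ]), array([ 0.5215, -0.3824,  0.05  ])]
bottle scene [0.63928255 0.0443952 ]
bottle side [0.64271856 0.04237636]
side Lfront [253.  223.7] [ 0.5024 -0.1065  0.024 ]
side Lback [261.4 238.1] [ 0.5044 -0.1796  0.024 ]
side Rback [307.3 223.7] [ 0.6834 -0.1791  0.024 ]
side Rfront [297.4 209.9] [ 0.6811 -0.1038  0.024 ]
scene Rfront [223.6 200. ] [ 0.679  -0.0902  0.024 ]
scene Rback [212.9 188.3] [ 0.681  -0.1717  0.024 ]
scene Lfront [262.4 183.1] [ 0.5039 -0.0891  0.024 ]
```

```bash
python3 - <<'E'
from h import *
for nm,n,u,v,z in (('vase base','scene',310,305,0),('redcap','scene',341,250,.09),('redcap','side',218,138,.09),('brush a','scene',201,222,.01),('brush b','scene',223,257,.01),('yellowcap','side',348,266,.09),('tray a','scene',158,210,.01),('tray b','scene',200,265,.01),('mug','scene',398,238,.09),('bat?','scene',358,222,.012),('purple near','side',224,199,.05),('gripper pts','side',250,310,.03)):
    print(nm,n,plane(n,u,v,z).round(3))
E
```

```text
vase base scene [0.678 0.421 0.   ]
redcap scene [0.523 0.367 0.09 ]
redcap side [0.523 0.352 0.09 ]
brush a scene [ 0.796 -0.049  0.01 ]
brush b scene [0.807 0.132 0.01 ]
yellowcap side [ 0.684 -0.43   0.09 ]
tray a scene [ 0.901 -0.193  0.01 ]
tray b scene [0.883 0.119 0.01 ]
mug scene [0.343 0.432 0.09 ]
bat? scene [0.333 0.268 0.012]
purple near side [0.439 0.027 0.05 ]
gripper pts side [ 0.367 -0.423  0.03 ]
```

>>> carry_out([
  [0.05,[0,0.04,0],[-9,0,0]],
  [0.05,[0,0.04,0],[-9,0,0]],
  [0.05,[0,0.04,0],[-9,0,0]],
  [0.05,[0,0.04,0],[-9,0,0]],
  [0.05,[0,0.04,0],[-9,0,0]],
  [0.05,[0.04,0,-0.03],[0,0,0]],
  [0.05,[0.04,0,-0.03],[0,0,0]],
  [0.05,[0.036,0,-0.03],[0,0,0]],
])

```text
time: 1.1
position: [0.6421, 0.2001, 0.2123]
orientation: [0.27, 0.653, 0.653, -0.271]
force: [0.4, 0.2, 0.5]
grip_width: 0.0502
```

>>> carry_out([
  [0.05,[0,-0.005,-0.03],[0,0,0]],
  [0.05,[0,-0.005,-0.03],[0,0,0]],
  [0.05,[0,-0.005,-0.03],[0,0,0]],
  [0.05,[0,-0.005,-0.03],[0,0,0]],
  [0.05,[0,-0.01,-0.02],[0,0,0]],
  [0.05,[0,0,0],[0,0,0]],
  [0.05,[0,0,0],[0,0,0]],
])

```text
time: 1.98
position: [0.6415, 0.1701, 0.0752]
orientation: [0.271, 0.654, 0.653, -0.27]
force: [-0.2, -0.5, -0.4]
grip_width: 0.05
```

```bash
python3 - <<'E'
from h import *
s=status.sense();print(s['position'].round(4) if hasattr(s['position'],'round') else s['position'])
a=optics.capture("scene")[110:260,180:330];b=optics.capture("wrist")
cv2.imwrite("pics/b.png",np.hstack([cv2.resize(a,(400,400),interpolation=2),cv2.resize(b,(400,400))]))
E
```

```text
[0.6415 0.1701 0.0752]
```

View pics/b.png

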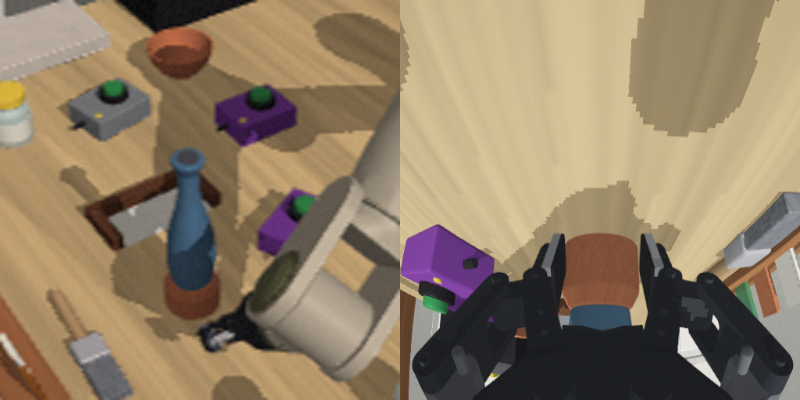

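The scene crop shows the fingers just behind the foot at (200,320). The wrist view shows the foot centred between the fingertips at (601,270).

>>> carry_out([
  [0.05,[0,0,-0.013],[0,0,0]],
  [0.05,[0,-0.01,0],[0,0,0]],
  [0.05,[0,-0.01,0],[0,0,0]],
  [0.05,[0,-0.01,0],[0,0,0]],
  [0.05,[0,-0.006,0],[0,0,0]],
  [0.05,[0,-0.006,0],[0,0,0]],
  [0.05,[0,-0.006,0],[0,0,0]],
  [0.05,[0,-0.004,0],[0,0,0]],
])

```text
time: 3.08
position: [0.6411, 0.118, 0.061]
orientation: [0.271, 0.653, 0.653, -0.27]
force: [0.0, 3.8, 1.1]
grip_width: 0.05
```

```bash
python3 - <<'E'
from h import *
s=status.sense();print(s['position'],s['force'])
b=optics.capture("wrist")[200:384,100:412];a=optics.capture("scene")[150:250,200:300]
cv2.imwrite("pics/c.png",np.hstack([cv2.resize(a,(360,360),interpolation=2),cv2.resize(b,(440,360))]))
n=optics.capture("side");cv2.imwrite("pics/side1.png",n)
print([x for x in blobs(n,(3,110,60),(12,255,200),40)[0] if 240<x[1][0]<290 and 170<x[1][1]<215])
E
```

```text
[0.64108076 0.11801122 0.06099772] [0.01482965 3.76765918 1.0983336 ]
[([264, 184, 19, 16, 198], [272.8, 192.8])]
```

View pics/c.png

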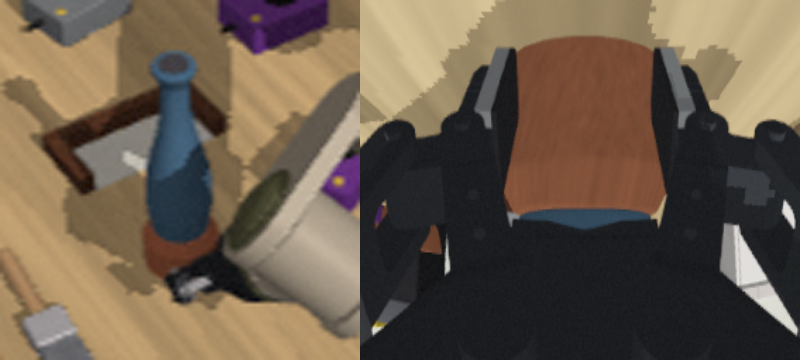

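Both fingertips are on the brown foot (3.8 N) and the glaze is clear, so I push diagonally.

>>> carry_out([
  [0.05,[-0.002,-0.007,0],[0,0,0]],
  [0.05,[-0.004,-0.008,0],[0,0,0]],
  [0.05,[-0.004,-0.008,0],[0,0,0]],
  [0.05,[-0.004,-0.008,0],[0,0,0]],
  [0.05,[-0.004,-0.008,0],[0,0,0]],
  [0.05,[-0.004,-0.008,0],[0,0,0]],
  [0.05,[-0.004,-0.008,0],[0,0,0]],
  [0.05,[-0.004,-0.008,0],[0,0,0]],
])

```text
time: 4.22
position: [0.6107, 0.0545, 0.0609]
orientation: [0.271, 0.653, 0.653, -0.271]
force: [1.8, 3.4, 0.6]
grip_width: 0.0501
```

```bash
python3 - <<'E'
from h import *
s=status.sense();print(s['position'],s['force'])
n=optics.capture("side");w=optics.capture("wrist");cv2.imwrite("pics/side2.png",n)
print('side blue',[x for x in blobs(n,(98,100,30),(115,255,255),100)[0] if 230<x[1][0]<330])
b=[x for x in blobs(n,(3,110,60),(12,255,200),40)[0] if 230<x[1][0]<310 and 170<x[1][1]<240];print(b)
cv2.imwrite("pics/d.png",np.hstack([cv2.resize(n[130:260,220:330],(400,472),interpolation=2),cv2.resize(w[180:384,100:412],(400,472))]))
E
```

```text
[0.6107314 0.0544721 0.0609131] [1.77442396 3.39752124 0.61583849]
side blue [([265, 154, 17, 48, 540], [273.2, 181.7])]
[([263, 197, 20, 16, 208], [272.1, 205.6]), ([297, 213, 11, 15, 69], [301.5, 221.5])]
```

View pics/d.png

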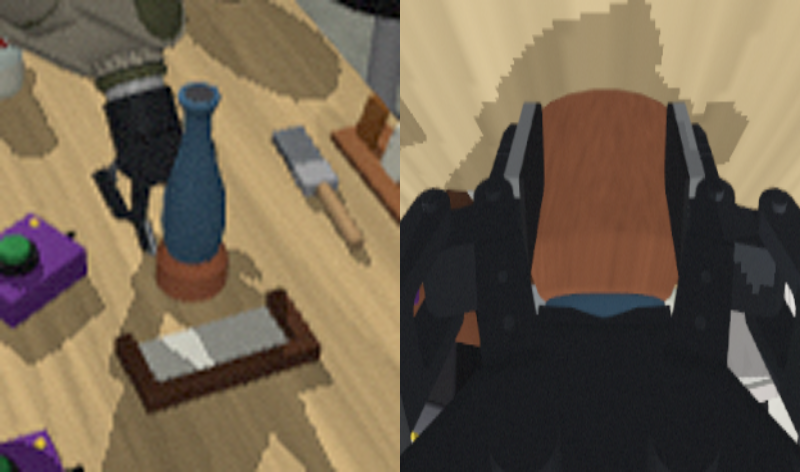

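```bash
python3 - <<'E'
from h import *
u,v=272.6,212.6
p=plane('side',u,v,0);o,d=ray('side',u,v);h=d[:2]/np.linalg.norm(d[:2]);print('bottle',p[:2]+.038*h)
S=lambda x,y:(x/3.636+220,y/3.631+130)
for nm,p,z in (('Lfront out top',(118,340),.024),('Lback out top',(143,392),.024),('Lback out bot',(150,411),0),('Rback out bot',(320,357),0),('Rback out top',(319,342),.024),('Rfront out top',(283,291),.024)):
    print(nm,plane('side',*S(*p),z).round(4))
E
```

```text
bottle [ 0.61637922 -0.02750309]
Lfront out top [ 0.5007 -0.1056  0.024 ]
Lback out top [ 0.4982 -0.1762  0.024 ]
Lback out bot [ 0.5034 -0.1821  0.    ]
Rback out bot [ 0.6874 -0.1817  0.    ]
Rback out top [ 0.6836 -0.1819  0.024 ]
Rfront out top [ 0.682  -0.1058  0.024 ]
```

Bottle is at about (0.614,-0.028), still upright and nested between the fingers. The bay's middle is at x≈0.593 with its stop at y≈-0.16.

>>> carry_out([
  [0.05,[-0.004,-0.009,0],[0,0,0]],
  [0.05,[-0.004,-0.01,0],[0,0,0]],
  [0.05,[-0.004,-0.01,0],[0,0,0]],
  [0.05,[-0.004,-0.01,0],[0,0,0]],
  [0.05,[-0.003,-0.01,0],[0,0,0]],
  [0.05,[0,-0.01,0],[0,0,0]],
  [0.05,[0,-0.01,0],[0,0,0]],
  [0.05,[0,-0.008,0],[0,0,0]],
])

```text
time: 5.32
position: [0.592, -0.0227, 0.0609]
orientation: [0.271, 0.653, 0.653, -0.271]
force: [0.6, 3.3, 0.5]
grip_width: 0.0501
```

>>> carry_out([
  [0.05,[0,-0.004,0],[0,0,0]],
  [0.05,[0,-0.004,0],[0,0,0]],
  [0.05,[0,-0.002,0],[0,0,0]],
])

```text
time: 5.7
position: [0.592, -0.0321, 0.0609]
orientation: [0.271, 0.653, 0.653, -0.271]
force: [-0.4, 4.2, 0.2]
grip_width: 0.0495
```

>>> carry_out([
  [0.05,[0,-0.002,0],[0,0,0]],
  [0.05,[0,-0.002,0],[0,0,0]],
])

```text
time: 5.95
position: [0.592, -0.036, 0.0609]
orientation: [0.271, 0.653, 0.653, -0.271]
force: [0.3, 4.3, -0.2]
grip_width: 0.0498
```

>>> carry_out([
  [0.05,[0,-0.002,0],[0,0,0]],
  [0.05,[0,-0.001,0],[0,0,0]],
])

```text
time: 6.2
position: [0.592, -0.0391, 0.0609]
orientation: [0.271, 0.653, 0.653, -0.271]
force: [0.1, 3.0, 0.2]
grip_width: 0.0497
```

>>> carry_out([
  [0.05,[0,-0.0015,0],[0,0,0]],
  [0.05,[0,-0.0015,0],[0,0,0]],
])

```text
time: 6.45
position: [0.592, -0.0421, 0.0609]
orientation: [0.271, 0.653, 0.653, -0.271]
force: [0.1, 3.9, 1.1]
grip_width: 0.05
```

>>> carry_out([
  [0.05,[0,-0.001,0],[0,0,0]],
  [0.05,[0,-0.001,0],[0,0,0]],
])

```text
time: 6.7
position: [0.592, -0.0441, 0.0609]
orientation: [0.271, 0.653, 0.653, -0.271]
force: [0.3, 4.9, 1.2]
grip_width: 0.0501
```

```bash
python3 - <<'E'
from h import *
s=status.sense();print(s['position'],s['force'])
n=optics.capture("side");w=optics.capture("scene")
cv2.imwrite("pics/e.png",np.hstack([cv2.resize(n[150:260,230:330],(400,440),interpolation=2),cv2.resize(w[130:240,190:290],(400,440),interpolation=2)]))
E
```

```text
[ 0.59198795 -0.044092    0.06086589] [0.32127808 4.90985488 1.17347152]
```

View pics/e.png

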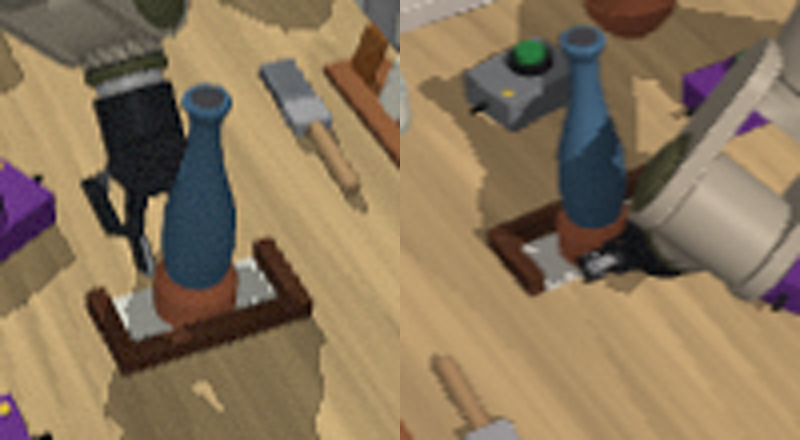

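The bottle is inside the bay, roughly central, with its foot almost at the stop. I creep forward until the force rises.

>>> carry_out([
  [0.05,[0,-0.001,0],[0,0,0]],
  [0.05,[0,-0.001,0],[0,0,0]],
])

```text
time: 7.05
position: [0.592, -0.0459, 0.0609]
orientation: [0.271, 0.653, 0.653, -0.27]
force: [-1.1, 7.1, 1.1]
grip_width: 0.0496
```

>>> carry_out([
  [0.05,[0,-0.001,0],[0,0,0]],
  [0.05,[0,-0.001,0],[0,0,0]],
])

```text
time: 7.3
position: [0.592, -0.0465, 0.0608]
orientation: [0.27, 0.653, 0.654, -0.27]
force: [-2.2, 19.8, 4.5]
grip_width: 0.0499
```

The force rose to 20 N and the arm stalled, so the foot is on the stop. I back straight out and then up.

>>> carry_out([
  [0.05,[0,0.003,0],[0,0,0]],
  [0.05,[0,0.006,0],[0,0,0]],
  [0.05,[0,0.015,0],[0,0,0]],
  [0.05,[0,0.03,0],[0,0,0]],
  [0.05,[0,0.04,0],[0,0,0]],
  [0.05,[0,0.04,0.03],[0,0,0]],
  [0.05,[0,0.02,0.05],[0,0,0]],
  [0.05,[0,0,0],[0,0,0]],
])

```text
time: 8.3
position: [0.593, 0.1084, 0.1446]
orientation: [0.273, 0.653, 0.653, -0.268]
force: [0.0, -0.2, -0.9]
grip_width: 0.05
```

```bash
python3 - <<'E'
from h import *
n=optics.capture("side");w=optics.capture("scene")
cv2.imwrite("pics/f.png",np.hstack([cv2.resize(n[150:260,230:330],(400,440),interpolation=2),cv2.resize(w[130:240,190:290],(400,440),interpolation=2)]))
print(blobs(w,(98,100,30),(115,255,255),300)[0])
g={'scene':(222.1,142.7),'side':(292,278.4)}
# axis: mid foot columns in both views at z~.017
for nm,im in (('side',n),('scene',w)):
    print(nm,[x for x in blobs(im,(3,110,60),(12,255,200),40)[0] if 200<x[1][0]<310 and 170<x[1][1]<250])
E
```

```text
[([230, 140, 16, 47, 496], [236.8, 166.3]), ([447, 223, 65, 82, 4182], [482.8, 264.2])]
side [([294, 210, 13, 17, 54], [300.2, 217.0]), ([269, 216, 20, 22, 218], [277.3, 225.9])]
scene [([228, 182, 20, 15, 200], [238.2, 189.8]), ([212, 186, 14, 18, 76], [218.9, 193.7])]
```

View pics/f.png

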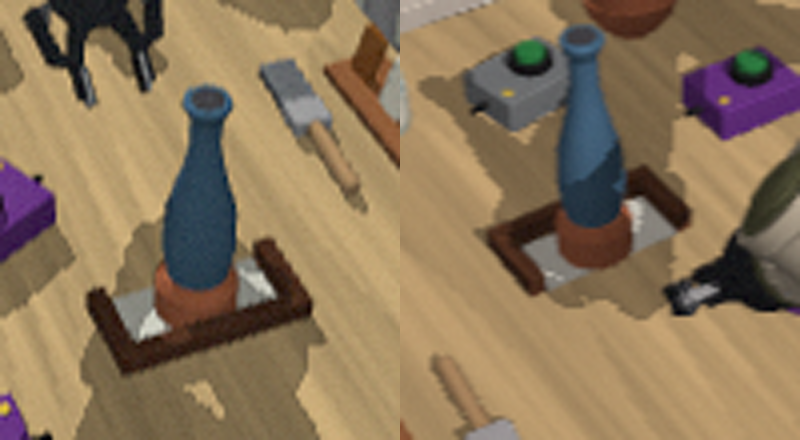

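The bottle stands upright in the bay, against the stop and central, and the arm is clear. Next is the button.

>>> carry_out([
  [0.05,[0,0.01,0.04],[0,0,0]],
  [0.0,[-0.02,0,0.05],[9,0,0]],
  [0.0,[-0.03,0,0.05],[9,0,0]],
  [0.0,[-0.03,0,0.05],[9,0,0]],
  [0.0,[-0.02,0,0.03],[9,0,0]],
  [0.0,[-0.01,0,0],[9,0,0]],
  [0.0,[0,-0.04,0],[0,0,0]],
  [0.0,[0,-0.05,0],[0,0,0]],
])

```text
time: 9.4
position: [0.4816, 0.0247, 0.3597]
orientation: [-0.001, 0.707, 0.707, -0.001]
force: [1.5, -0.4, -0.0]
grip_width: -0.0002
```

>>> carry_out([
  [0.0,[0,-0.05,0],[0,0,0]],
  [0.0,[0,-0.05,0],[0,0,0]],
  [0.0,[0,-0.05,0],[0,0,0]],
  [0.0,[0,-0.05,0],[0,0,0]],
  [0.0,[0,-0.05,0],[0,0,0]],
  [0.0,[0.01,-0.05,0],[0,0,0]],
  [0.0,[0.02,-0.04,0],[0,0,0]],
  [0.0,[0,0,0],[0,0,0]],
])

```text
time: 10.4
position: [0.5119, -0.3167, 0.3577]
orientation: [-0.002, 0.708, 0.706, -0.0]
force: [-0.4, 0.4, 0.0]
grip_width: 0.0001
```

```bash
python3 - <<'E'
from h import *
from scipy.spatial.transform import Rotation as R
s=status.sense();print(s['position'],s['grip_width'])
p=np.array(s['position']);q=s['orientation'];Rt=R.from_quat([q[1],q[2],q[3],q[0]]).as_matrix();print(Rt.round(3))
w=optics.capture("wrist");cv2.imwrite("pics/w3.png",w)
m=optics.camera_model("wrist");H=np.array(m['hand_eye'])
for st,c in blobs(w,(55,90,20),(85,255,255),60)[0]:
    x=(c[0]-m['cx'])/m['fx'];y=(c[1]-m['cy'])/m['fy'];r=np.hypot(x,y)
    d=np.array([np.sin(r)*x/r,np.sin(r)*y/r,np.cos(r)])
    o=Rt@H[:3,3]+p;d=Rt@H[:3,:3]@d;print(st,c,(o+d*(.052-o[2])/d[2]).round(4))
u,v=238.75,197.
P=plane('scene',u,v,0);o,d=ray('scene',u,v);print('bottle',P[:2]+.038*d[:2]/np.linalg.norm(d[:2]))
E
```

```text
[ 0.51191402 -0.31667491  0.35770802] 6.808982514598158e-05
[[ 0.004  1.    -0.004]
 [ 1.    -0.004  0.003]
 [ 0.003 -0.004 -1.   ]]
[498, 17, 8, 21, 134] [501.6, 26.7] [ 0.9037 -0.0878  0.052 ]
[478, 18, 18, 21, 251] [486.1, 28.4] [ 0.8648 -0.1006  0.052 ]
[109, 88, 26, 26, 511] [121.5, 100.3] [ 0.3265 -0.2347  0.052 ]
[253, 197, 26, 26, 542] [265.2, 209.8] [ 0.5193 -0.388   0.052 ]
bottle [ 0.59278387 -0.12857868]
```

The wrist view puts the button at (0.519,-0.388), agreeing with the triangulated (0.519,-0.385).

>>> carry_out([
  [0.0,[0.007,-0.035,-0.02],[0,0,0]],
  [0.0,[0,-0.035,-0.04],[0,0,0]],
  [0.0,[0,0,-0.05],[0,0,0]],
  [0.0,[0,0,-0.05],[0,0,0]],
  [0.0,[0,0,-0.04],[0,0,0]],
  [0.0,[0,0,-0.012],[0,0,0]],
  [0.0,[0,0,-0.006],[0,0,0]],
  [0.0,[0,0,0],[0,0,0]],
])

```text
time: 11.45
position: [0.5193, -0.3841, 0.1441]
orientation: [0.001, 0.707, 0.707, -0.0]
force: [1.1, 0.5, 0.5]
grip_width: 0.0
```

```bash
python3 - <<'E'
from h import *
n=optics.capture("side");w=optics.capture("scene")
cv2.imwrite("pics/g.png",np.hstack([cv2.resize(n[200:310,240:340],(400,440),interpolation=2),cv2.resize(w[100:210,180:280],(400,440),interpolation=2)]))
E
```

```text
(no output)
```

View pics/g.png

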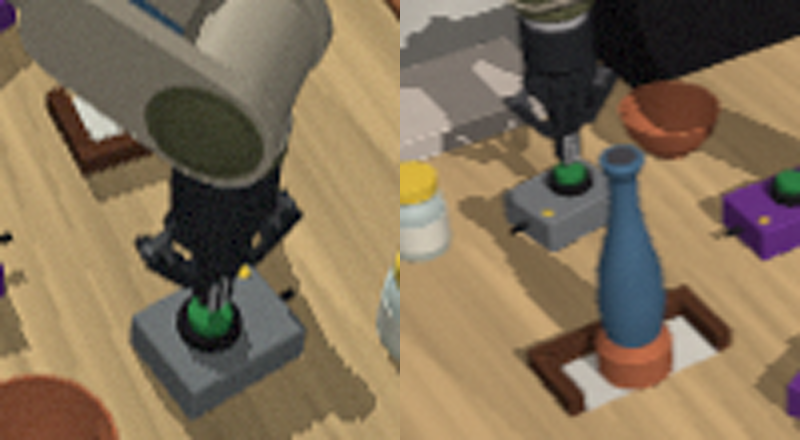

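The closed fingers hang over the green button's middle, and the bottle stands undisturbed in the bay. I press in small steps.

>>> carry_out([
  [0.0,[0,0,-0.005],[0,0,0]],
  [0.0,[0,0,-0.004],[0,0,0]],
  [0.0,[0,0,-0.003],[0,0,0]],
  [0.0,[0,0,-0.003],[0,0,0]],
])

```text
time: 12.05
position: [0.5191, -0.3841, 0.1283]
orientation: [0.0, 0.707, 0.707, -0.0]
force: [-3.6, 4.6, 22.5]
grip_width: 0.0
```

>>> carry_out([
  [0.0,[0,0,-0.002],[0,0,0]],
  [0.0,[0,0,-0.002],[0,0,0]],
])

```text
time: 12.3
position: [0.5193, -0.3841, 0.128]
orientation: [0.001, 0.707, 0.707, -0.0]
force: [-12.9, 11.6, 40.5]
grip_width: 0.0
```

>>> carry_out([
  [0.0,[0,0,-0.0015],[0,0,0]],
  [0.0,[0,0,-0.0015],[0,0,0]],
])

```text
time: 12.55
position: [0.5194, -0.3842, 0.1277]
orientation: [0.001, 0.707, 0.707, -0.0]
force: [-18.6, 17.4, 57.0]
grip_width: 0.0
```

It bottomed out hard. I release in small steps to see the spring's range and confirm the button moved.

>>> carry_out([
  [0.0,[0,0,0.004],[0,0,0]],
  [0.0,[0,0,0.003],[0,0,0]],
])

```text
time: 12.8
position: [0.519, -0.384, 0.1291]
orientation: [0.0, 0.707, 0.707, -0.0]
force: [-1.1, 0.1, 4.3]
grip_width: -0.0004
```

>>> carry_out([
  [0.0,[0,0,0.001],[0,0,0]],
  [0.0,[0,0,0.001],[0,0,0]],
])

```text
time: 13.05
position: [0.5191, -0.3841, 0.13]
orientation: [0.0, 0.707, 0.707, -0.0]
force: [-1.4, 0.4, 3.5]
grip_width: -0.0002
```

>>> carry_out([
  [0.0,[0,0,0.001],[0,0,0]],
  [0.0,[0,0,0.001],[0,0,0]],
])

```text
time: 13.3
position: [0.5191, -0.3841, 0.1318]
orientation: [0.0, 0.707, 0.707, -0.0]
force: [-0.2, 0.6, 2.7]
grip_width: 0.0003
```

>>> carry_out([
  [0.0,[0,0,0.001],[0,0,0]],
  [0.0,[0,0,0.001],[0,0,0]],
])

```text
time: 13.55
position: [0.5191, -0.3841, 0.1339]
orientation: [0.0, 0.707, 0.707, 0.0]
force: [0.4, -0.1, 2.1]
grip_width: -0.0001
```

The force falls from about 5 N over roughly 6 mm, which is the button's spring, so it was pressed fully. I retract.

>>> carry_out([
  [0.0,[0,0,0.01],[0,0,0]],
  [0.0,[0,0,0.03],[0,0,0]],
  [0.0,[0,0,0.05],[0,0,0]],
  [0.0,[0,0,0.05],[0,0,0]],
  [0.0,[0,0,0.03],[0,0,0]],
  [0.0,[0,0,0],[0,0,0]],
  [0.0,[0,0,0],[0,0,0]],
])

```text
time: 14.42
position: [0.5188, -0.3838, 0.3027]
orientation: [-0.001, 0.707, 0.707, 0.0]
force: [0.4, -0.9, -0.3]
grip_width: 0.0002
```

```bash
python3 - <<'E'
from h import *
n=optics.capture("side");w=optics.capture("scene")
cv2.imwrite("pics/i.png",np.hstack([cv2.resize(n[120:384,100:400],(400,352)),cv2.resize(w[90:354,130:430],(400,352))]))
for a,im in (('side',n),('scene',w)): print(a,'green',[x for x in blobs(im,(55,90,20),(85,255,255),25)[0]],'blue',[x for x in blobs(im,(98,100,30),(115,255,255),300)[0]])
E
```

```text
side green [([340, 183, 10, 15, 73], [344.6, 190.5]), ([219, 195, 10, 8, 65], [223.3, 198.6]), ([212, 255, 11, 11, 95], [217.1, 259.8]), ([287, 273, 11, 12, 108], [291.9, 278.4])] blue [([108, 95, 30, 50, 710], [120.6, 121.8]), ([271, 194, 15, 27, 315], [278.1, 207.2])]
scene green [([218, 140, 9, 7, 43], [222.1, 143.0]), ([274, 143, 8, 6, 42], [277.4, 145.5]), ([290, 183, 10, 8, 61], [294.3, 186.8])] blue [([230, 140, 16, 47, 493], [236.8, 166.4]), ([447, 223, 65, 82, 4182], [482.8, 264.2])]
```

View pics/i.png

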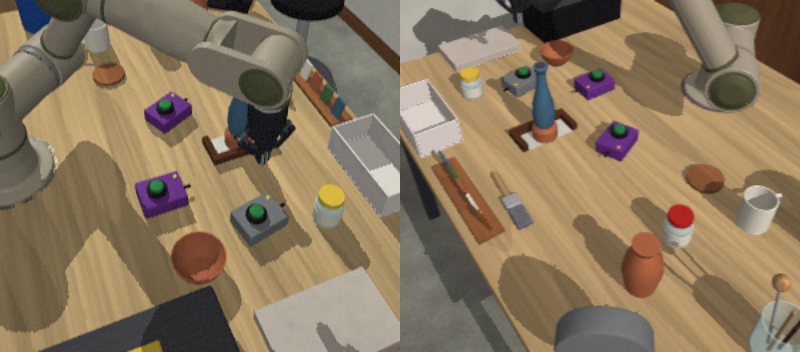

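The bottle is upright in the bay at (545,130). The button is back up at exactly its starting pixels, the bystanders are where they were, and the arm is clear.

```bash
python3 -c "
from rig import order;print(order.finish_job())"
```

```text
the job is handed in; nothing more can be done
None
```

The bottle is in the drying bay against the back stop, the fan button has been pressed and let go, and I handed the job in at about 14.5 s of the 61 s allowed.

- **Bottle:** I pushed it with the two fingertips low on the clay foot, the tool tilted 45° so that the gripper body leaned away from the glaze. It slid diagonally into the bay until the push force rose from about 4 to 20 N and the arm stalled at the stop. The last check put it at about (0.593, -0.129), upright and within a few mm of the bay's middle line. The bay's back edge came out between y = -0.172 and -0.182 depending on the view. So contact with the stop rests on the force rise more than on the pictures.
- **Button:** I pressed it with the closed fingers until it bottomed out. The press was harder than needed: 57 N vertical with about 18 N along each of x and y, against about 5 N for a full press but under the 120 N limit. On release the force fell off like the button's spring. In both views the button was back within about 0.3 pixel of where it started.
- **Everything else:** the bystanders looked unmoved in the last pictures, by eye and not measured one by one. The mug and jars are partly hidden in the side view. The arm was clear of everything, and I saw no contact with the glaze.

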